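Load the can dispenser in selling order

TASK

Load the three spray cans waiting on the shelves into the counter dispenser one by one, so that they will come out orange, blue, orange: an orange can at the bottom of the shaft, the blue one in the middle and the other orange one on top, all lying flat. Roll or push them along the shelves into the open mouth and do not lift them off; load the next can only when the last one has come to rest, and leave the other things on the counter alone.

Things in the scene. Friction and masses are not known exactly. Their poses are not given: they have to be found in the camera images.
- dispenser: countertop gravity-feed can dispenser, fixed; place and yaw vary. Origin at counter level under its vertical shaft's centre; x along the cans' length, towards the customer; y along the longer shelf; z up. Shaft: y -30 to +30 mm, x -69 to +69 mm, floor at z = 12; it holds three lying cans, one on another (centres at z about 37, 87, 137). The bottom can is taken out first, by the window at its foot on the +x side
- mouth (a point): centre of the shaft's open mouth, 60 mm wide (y) and 138 mm long (x), 175 mm above the counter, level with the tops of the two parking shelves. A can drops in once its centre is past the mouth's edge; beyond the last rib it may roll on into the shaft by itself. Curbs 12 mm high run along the shelves and mouth just beyond x = +/-69 mm
- rest_outer (a point): middle of the outer rest on the long shelf, at the shelf's top, y = +172 mm in the dispenser's frame. The long shelf runs level from y = +30 to +207 mm, its outer end open, nothing standing beyond. A rest is a pair of rubber ribs 2 mm high and 23 mm apart that keeps a can from rolling; a push of 1 to 2 N rolls it over
- rest_inner (a point): middle of the inner rest on the long shelf, at the shelf's top, y = +72 mm in the dispenser's frame: 50 mm stay free between cans lying in the inner and the outer rest
- rest_short (a point): middle of the only rest on the short shelf, at the shelf's top, y = -72 mm in the dispenser's frame. The short shelf runs level from y = -30 to -107 mm, its outer end open, nothing standing beyond
- orange_a_center (a point): orange lying spray can, a plain cylinder 50 mm in diameter and 120 mm long, 0.14 to 0.28 kg; this point is its centre, 25 mm above the shelf, x its long axis. At the start it lies in one of the dispenser's three rests (which one varies), along the dispenser's x, up to 4 mm off lengthwise. Same as the other orange can
- orange_b_center (a point): the other orange lying spray can, a plain cylinder 50 mm in diameter and 120 mm long, 0.14 to 0.28 kg; this point is its centre, 25 mm above the shelf, x its long axis. At the start it lies in one of the dispenser's three rests (which one varies), along the dispenser's x, up to 4 mm off lengthwise. Same as the first orange can
- blue_center (a point): blue lying spray can, a plain cylinder 50 mm in diameter and 120 mm long, 0.14 to 0.28 kg; this point is its centre, 25 mm above the shelf, x its long axis. At the start it lies in one of the dispenser's three rests (which one varies), along the dispenser's x, up to 4 mm off lengthwise.
- carton: cardboard carton 150 x 110 x 70 mm, origin under its centre. Bystander: leave it where it is.
- mug: blue mug, 80 mm across and 90 mm high, origin under its centre. Bystander: leave it where it is.
- wrench: steel wrench 180 mm long lying on the counter beyond the dispenser. Bystander: leave it where it is.
- bidon: green drinking bottle, 72 mm across and 150 mm high, origin under its centre. Bystander: leave it where it is.
Not all that is in view belongs to the job. What is meant by the part that bears blue_center is not red, and is the larger of those in its own colour. What is shaped like the part that bears orange_b_center but black or red is not meant.

How it is judged:
By the outcome, as a careful person would: the job done as asked, in the order asked, and still so for the second after the job is handed in, with the robot touching nothing.
It also fails if it takes over 48 s, if anything falls off the work surface, if the arm or the gripper's body presses on something with over 40 N, if the wrist force passes 120 N, or if a joint passes its speed limit or range.

ROBOT

A 6-joint arm with a two-finger parallel gripper is mounted at the origin on the work surface. World frame = base frame: x ahead of the robot, y to its left, z up, the work surface at z = 0. Lengths are in m, angles in degrees, forces in N, time in s.
With the tool pointing down it reaches from about 0.3 to 0.825 m from the base axis. Payload 5.4 kg.
Tool frame: the origin (TCP) lies at the very end of the fingers, on their centre line; the grasp point (between the pads) lies 19 mm behind it; z points along the fingers, y is the line along which they close (so a half turn about z gives the same grasp; the last joint's range is limited). The gripper opens to 92 mm and grips with 3 to 60 N. Pads are 20 mm wide; open, the fingers measure 128 mm over their backs; the gripper's body (75 mm by 189 mm) begins 69 mm behind the grasp point.
Start: joints at [61.072, 9.076, 91.501, -0, 79.423, -12.038], TCP at [0.167, 0.55, 0.215] pointing down, gripper open.
Joint ranges: [-166.64, 166.64], [-54.1, 131.32], [10.49, 154.53], [-73.88, 253.88], [9.74, 151.15], [-171.62, 171.62]. Speed limits (degrees/s): [147.25, 147.25, 180, 180, 180, 180].

INTERFACE

Orientations are given as a 3x3 rotation matrix whose columns are the frame's x, y, z axes.
In Python, from workcell import r gives the robot as it stands.
- The arm moves only by the tool servo_tool, never from a script. Its argument "rows" is a list of rows, each a list of 7 numbers: the turn, a rotation vector about the tool's x, y, z each as a share of 2 rad, from -1 to 1, then the shift along the tool's x, y, z each as a share of 300 mm, from -1 to 1, then the closure, from -1 (fully open) to 1 (shut), so that 0 is half open. A call has 1 to 10 rows; each row is the pose to reach, as a shift and turn from the pose commanded when the call began, along the tool's axes at that moment; what a row does not reach only later rows make up. A row lasts 1/12 s, in which the tool goes at most 41.7 mm and 7.16 degrees, less where a joint would pass 70% of its speed; a pose out of reach is approached as far as the arm can. A call with a number of a shift or a turn outside -1 to 1 is refused whole. A call with a gripper value outside its range is refused whole. The fingers move at their own pace and stop on an object; "grip_force" is the grip in N (left out, the last holds). Time passes only in rows, so rows that repeat a pose let the fingers close. It gives the time, the measured TCP pose, the force, the opening and the grip force at its end, in the units of the state.
- r.sense(): the state, without advancing time (a new reading comes with each control period).
- r.camera(name): name is "side" or "top" or "wrist"; returns a dict with "color" (420x560x3 uint8, red, green, blue), "range_z" (420x560 float32, m along the optical axis (not along the pixel's ray), 0 where there is no reading), "vertical_fov" (degrees; the focal length in pixels is half the picture's height over the tangent of half this angle, whatever the lens; pixels are square), "cx", "cy" (the principal point, pixels), "D" ([k1, k2, p1, p2, k3] as OpenCV has them; the pictures are not rectified), "eye" and "attitude" of the camera in the world; the wrist camera has in their place "hand_eye" (4x4, takes a point from camera to tool coordinates, whose origin is the TCP and whose axes are the flange's). Camera axes: x right, y down, z forward; pixel columns grow to the right and rows downward; lengths in m; the calibration is good to about 2 mm. A picture is of the moment at which its call begins: read the wrist's pose just before it.
- r.hand_in(): hands the job in; it is judged then, once.
The state is a dict: "time_s": time; "q": joint angles; "qd": joint speeds; "joint_efforts": joint torques, N m; "ee_pos": TCP position; "ee_rot": TCP orientation; "force": force on the tool from outside, world axes, zero at the start; "ft_torque": the same for the moment, N m; "gripper_width": finger opening in m; "finger_force": force on a finger pad.
Only numpy, scipy, OpenCV 4.12 (cv2) and the standard library are available. Lean on these libraries where they do the work, as an engineer would, in place of code of your own. Each camera call takes 0.05 s, during which the arm holds its last target. There are 200 camera calls.

## Working session

There is one attempt and no reset: what is moved stays moved. The work goes in short steps, Python scripts to look and compute and a tool call to move; the robot and the scene stay as the last step left them, time stands still between calls to the robot, and variables do not carry over. Pictures are saved under pics/ and viewed, at most 10 in all, crops included, and the job is handed in when it is done.

Besides the shell and the picture viewer there is one more tool, called after "Request:" by a JSON object that holds its "api" and its "payload", one argument or row to a line. servo_tool: Moves the arm, as the interface text tells. Shift numbers are shares of 300 mm and turn numbers shares of 2 rad, none past 1 either way. Its arguments: {"type":"object","properties":{"rows":{"type":"array","items":{"type":"array","items":{"type":"number"}}},"grip_force":{"type":"number"}},"required":["rows"]}

```bash
mkdir -p pics; cat > h.py <<'E'
import numpy as np, cv2
from workcell import r
def cam(n):
    s=r.sense(); c=r.camera(n)
    f=210/np.tan(np.radians(c["vertical_fov"])/2)
    K=np.array([[f,0,c["cx"]],[0,f,c["cy"]],[0,0,1.]])
    if n=="wrist":
        T=np.eye(4);T[:3,:3]=s["ee_rot"];T[:3,3]=s["ee_pos"];T=T@np.array(c["hand_eye"])
        R,e=T[:3,:3],T[:3,3]
    else: R,e=np.array(c["attitude"]),np.array(c["eye"])
    return c,K,np.array(c["D"]),R,e
def plane(C,uv,z):
    c,K,D,R,e=C
    p=cv2.undistortPoints(np.array(uv,float).reshape(-1,1,2),K,D).reshape(-1,2)
    d=np.c_[p,np.ones(len(p))]@R.T
    return e+d*((z-e[2])/d[:,2])[:,None]
def cloud(C):
    c,K,D,R,e=C
    v,u=np.mgrid[:420,:560]
    p=cv2.undistortPoints(np.stack([u,v],-1).reshape(-1,1,2).astype(float),K,D).reshape(-1,2)
    P=np.c_[p,np.ones(len(p))]*c["range_z"].reshape(-1,1)
    return (P@R.T+e).reshape(420,560,3)
E
python3 - <<'E'
from h import *
for n in("top","side"):
    C=cam(n); cv2.imwrite(f"pics/{n}0.png",C[0]["color"][:,:,::-1]); np.savez(f"/tmp/{n}.npz",color=C[0]["color"],P=cloud(C),rz=C[0]["range_z"])
    print(n,C[4],C[3][:,2])
print(r.sense())
E
```

```text
top [ 0.4767216  -0.01000908  1.45554525] [ 0.08247246  0.00314196 -0.99658839]
side [-0.04151792 -0.62600462  0.76146642] [ 0.58570052  0.55938835 -0.58654886]
{'time_s': 0.1, 'q': array([ 6.10707381e+01,  9.10876750e+00,  9.15604446e+01,  8.49670170e-04,
        7.94248031e+01, -1.20388825e+01]), 'qd': array([-0.06014239, -0.10178922, -0.16283868,  0.0667466 ,  0.04425104,
       -0.03671415]), 'joint_efforts': array([-4.58663471e-04, -3.86505818e+01, -3.22958887e+01,  7.02909543e-02,
        3.40416329e-02, -4.77505864e-05]), 'ee_pos': array([0.16682023, 0.54970543, 0.21375951]), 'ee_rot': array([[-9.56861445e-01,  2.90543499e-01, -8.06497504e-04],
       [ 2.90544400e-01,  9.56860444e-01, -1.42906984e-03],
       [ 3.56498609e-04, -1.60174516e-03, -9.99998654e-01]]), 'force': array([ 0.15710882,  0.0211651 , -0.50962864]), 'ft_torque': array([-0.00547922,  0.03339735, -0.01283409]), 'finger_force': 0.0, 'gripper_width': 0.09216411846292652}
```

View pics/top0.png

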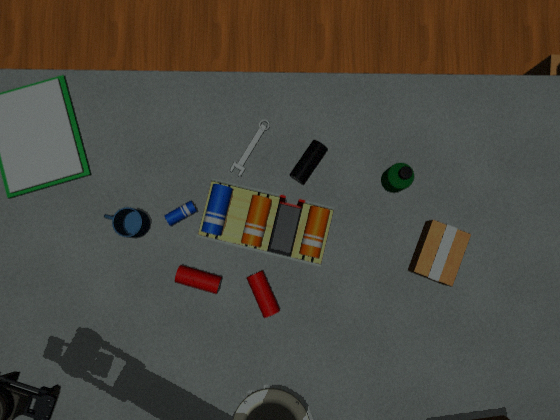

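View pics/side0.png

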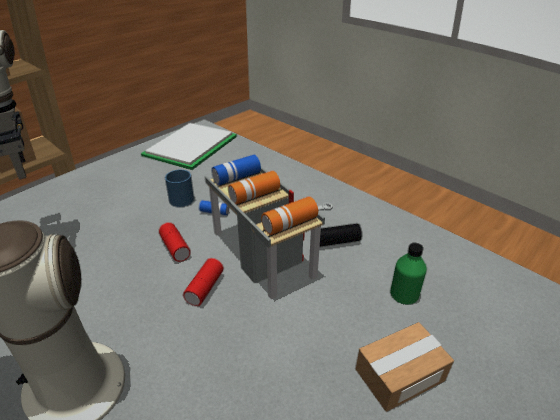

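The pictures show the dispenser at top-view pixels (265,222), with the long shelf to the left. The blue can lies in the outer rest at (216,210), one orange can in the inner rest at (256,220) and the other in the short rest at (314,232).
Candidates:
- **Blue:** the large can at (216,210) and a small one on the counter at (181,213). The large one on the shelf is meant.
- **Other cylinders:** the red ones at (198,279) and (263,294) and the black one at (309,161) are decoys.

Next I measure and confirm this in a crop.

```bash
python3 - <<'E'
import numpy as np,cv2
d=np.load("/tmp/top.npz");P=d["P"];c=d["color"]
cv2.imwrite("pics/crop0.png",cv2.resize(c[110:330,150:350,::-1],None,fx=2.7,fy=2.7,interpolation=cv2.INTER_CUBIC))
z=P[...,2]
roi=np.zeros(z.shape,bool);roi[170:275,190:345]=1
m=((z>.203)&roi).astype(np.uint8)
n,l,st,ce=cv2.connectedComponentsWithStats(m)
for i in range(1,n):
    if st[i,4]<100: continue
    q=P[l==i]; rect=cv2.minAreaRect(q[:,:2].astype(np.float32))
    t=q[:,2]>np.percentile(q[:,2],60)
    print(ce[i].round(),st[i,4],np.round(rect[0],4),np.round(rect[1],4),rect[2],"top",np.percentile(q[:,2],95).round(4),c[l==i].mean(0).round(),q.mean(0).round(4))
hsv=cv2.cvtColor(c,cv2.COLOR_RGB2HSV)
s=roi&(z>.165)&(z<.185)
print("shelf z",np.median(z[s]),cv2.minAreaRect(P[s][:,:2].astype(np.float32)))
s=roi&(z>.165)
print("all",cv2.minAreaRect(P[s][:,:2].astype(np.float32)))
E
```

```text
[217. 209.] 1009 [0.5611 0.0684] [0.1957 0.1216] 74.7244873046875 top 0.2272 [26. 51. 93.] [0.5782 0.1343 0.2283]
[256. 221.] 1017 [0.5474 0.0205] [0.0914 0.124 ] 76.99385833740234 top 0.2273 [102.  61.  23.] [0.5525 0.0399 0.2258]
[314. 232.] 1020 [ 0.5292 -0.0746] [0.1015 0.1319] 76.64558410644531 top 0.2269 [102.  62.  23.] [ 0.5286 -0.1002  0.2221]
shelf z 0.17511167566835528 ((0.5526937246322632, 0.018623724579811096), (0.31474217772483826, 0.1502286046743393), 77.23284912109375)
all ((0.5526817440986633, 0.01862257719039917), (0.314746618270874, 0.15023784339427948), 77.22643280029297)
```

View pics/crop0.png

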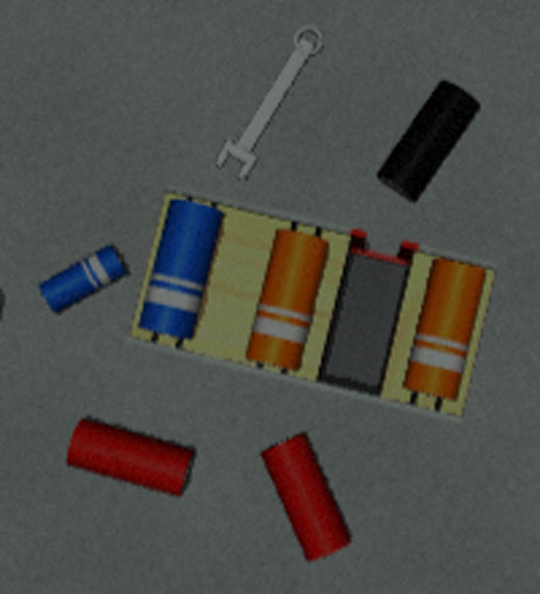

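The crop confirms it: the large blue can with two white bands is in the outer rest, and the two orange cans are in the inner and short rests. The red window is on the far (+x) side. Loading order will be inner orange, blue, then short orange. First move: lift and go halfway.

Request:
{"api": "servo_tool", "payload": {
  "rows": [
    [0,0,0.38,-0.86,-0.54,-0.27,0],
    [0,0,0.38,-0.86,-0.54,-0.27,0],
    [0,0,0.38,-0.86,-0.54,-0.27,0],
    [0,0,0.38,-0.86,-0.54,-0.27,0],
    [0,0,0.38,-0.86,-0.54,-0.27,0],
    [0,0,0.38,-0.86,-0.54,-0.27,0],
    [0,0,0.38,-0.86,-0.54,-0.27,0],
    [0,0,0.38,-0.86,-0.54,-0.27,0],
    [0,0,0.38,-0.86,-0.54,-0.27,0]
  ],
  "grip_force": 20
}}

```text
time_s: 0.85
ee_pos: [0.3699, 0.3174, 0.2969]
ee_rot: [[-0.489, 0.872, 0.003], [0.872, 0.489, -0.0], [-0.002, 0.002, -1.0]]
force: [0.2, -0.2, 0.4]
gripper_width: 0.046
finger_force: 0.0
```

```bash
cat >> h.py <<'E'
from scipy.spatial.transform import Rotation as Ro
A=np.radians(-12.77); X=np.array([np.cos(A),np.sin(A),0]); Y=np.array([-np.sin(A),np.cos(A),0]); O=np.array([.5416,-.0302,0])
Rt=np.c_[np.cross(X,[0,0,-1]),X,[0,0,-1]]   # tool y along dispenser x, pointing down
def to(y,z,x=0.):
    s=r.sense();R=np.array(s["ee_rot"]);p=np.array(s["ee_pos"])
    t=O+x*X+y*Y+[0,0,z]
    d=p-O
    print("now xyz disp",np.round([d@X,d@Y,p[2]],4),"t",s["time_s"],"w",s["gripper_width"],"F",np.round(s["force"],1))
    print("turn",np.round(Ro.from_matrix(R.T@Rt).as_rotvec()/2,3),"shift",np.round(R.T@(t-p)/.3,3))
E
python3 -c "
from h import *
print(Rt); to(.122,.29)"
```

```text
[[ 0.22103788  0.97526522  0.        ]
 [ 0.97526522 -0.22103788  0.        ]
 [ 0.          0.         -1.        ]]
now xyz disp [-0.2443  0.301   0.2969] t 0.85 w 0.04603106937272462 F [ 0.2 -0.2  0.4]
turn [0.001 0.    0.367] shift [-0.988  0.205  0.025]
```

Request:
{"api": "servo_tool", "payload": {
  "rows": [
    [0.001,0,0.367,-0.988,0.205,0.02,0],
    [0.001,0,0.367,-0.988,0.205,0.02,0],
    [0.001,0,0.367,-0.988,0.205,0.02,0],
    [0.001,0,0.367,-0.988,0.205,0.02,0],
    [0.001,0,0.367,-0.988,0.205,0.02,0],
    [0.001,0,0.367,-0.988,0.205,0.02,0],
    [0.001,0,0.367,-0.988,0.205,0.02,0],
    [0.001,0,0.367,-0.988,0.205,0.02,0],
    [0.001,0,0.367,-0.988,0.205,0.02,0],
    [0.001,0,0.367,-0.988,0.205,0.02,0]
  ]
}}

```text
time_s: 1.68
ee_pos: [0.566, 0.0937, 0.2888]
ee_rot: [[0.216, 0.976, -0.004], [0.976, -0.216, 0.001], [-0.0, -0.004, -1.0]]
force: [0.2, 0.4, 0.3]
gripper_width: 0.0461
finger_force: 0.0
```

```bash
python3 -c "
from h import *
to(.122,.188)
C=cam('wrist');cv2.imwrite('pics/w1.png',C[0]['color'][:,:,::-1])"
```

```text
now xyz disp [-0.0036  0.1262  0.2888] t 1.6833 w 0.04614880856706752 F [0.2 0.4 0.3]
turn [-0.002  0.     0.003] shift [-0.014  0.013  0.336]
```

View pics/w1.png

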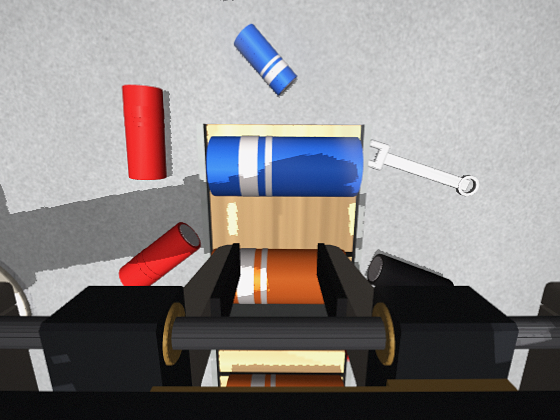

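Wrist view: the blue can is at (285,166), the inner orange one at (280,276), and the fingertips near (240,245) and (318,245), over the gap side. I'll check the gap numerically.

```bash
python3 -c "
from h import *
to(.122,.188)
C=cam('wrist');P=cloud(C);hsv=cv2.cvtColor(C[0]['color'],cv2.COLOR_RGB2HSV).astype(int)
d=P-O;x=d@X;y=d@Y;z=P[...,2]
for n,m in(('blue',(hsv[...,0]>100)&(hsv[...,0]<130)),('orange',(hsv[...,0]>5)&(hsv[...,0]<20))):
    m=m&(hsv[...,1]>150)&(z>.19)&(z<.24)&(abs(x)<.08)
    t=m&(z>z[m].max()-.004) if m.any() else m
    print(n,np.percentile(y[m],[1,99]),'x',np.percentile(x[m],[1,99]),'ztop',np.percentile(z[m],99),'ridge y',np.median(y[t]))
"
```

```text
now xyz disp [-0.004   0.1268  0.2892] t 1.7333 w 0.04649906168275815 F [-0.5  0.8 -0.1]
turn [-0.002  0.     0.003] shift [-0.016  0.014  0.337]
blue [0.15027651 0.19633638] x [-0.05764849  0.05858266] ztop 0.22656945759776365 ridge y 0.17260601425634114
orange [-0.04851392  0.09709397] x [-0.05241935  0.05805357] ztop 0.22651793584117313 ridge y 0.07295000777963924
```

Request:
{"api": "servo_tool", "payload": {
  "rows": [
    [-0.002,0,0.003,-0.016,0.013,0.1,0],
    [-0.002,0,0.003,-0.016,0.013,0.22,0],
    [-0.002,0,0.003,-0.016,0.013,0.33,0],
    [-0.002,0,0.003,-0.016,0.013,0.335,0],
    [-0.002,0,0.003,-0.016,0.013,0.335,0]
  ]
}}

```text
time_s: 2.2
ee_pos: [0.5671, 0.0887, 0.1878]
ee_rot: [[0.22, 0.975, -0.002], [0.975, -0.22, -0.001], [-0.001, -0.002, -1.0]]
force: [-0.2, -0.0, 0.5]
gripper_width: 0.0461
finger_force: 0.0
```

Request:
{"api": "servo_tool", "payload": {
  "rows": [
    [0,0,0,-0.025,0,0,0],
    [0,0,0,-0.05,0,0,0],
    [0,0,0,-0.075,0,0,0],
    [0,0,0,-0.1,0,0,0],
    [0,0,0,-0.125,0,0,0],
    [0,0,0,-0.15,0,0,0],
    [0,0,0,-0.175,0,0,0],
    [0,0,0,-0.175,0,0,0]
  ]
}}

```text
time_s: 2.87
ee_pos: [0.5573, 0.0342, 0.1894]
ee_rot: [[0.224, 0.975, 0.002], [0.975, -0.224, -0.002], [-0.001, 0.002, -1.0]]
force: [-0.0, 0.3, -0.5]
gripper_width: 0.0461
finger_force: 0.0
```

```bash
cat >> h.py <<'E'
def cans(n="top"):
    C=cam(n);P=cloud(C);hsv=cv2.cvtColor(C[0]['color'],cv2.COLOR_RGB2HSV).astype(int)
    d=P-O;x=d@X;y=d@Y;z=P[...,2]
    for nm,h in(('blue',(100,130)),('orange',(5,20))):
        m=((hsv[...,0]>h[0])&(hsv[...,0]<h[1])&(hsv[...,1]>120)&(hsv[...,2]>40)&(z>.03)&(z<.24)&(abs(x)<.08)&(y>-.14)&(y<.24)&((z<.172)|(z>.19))).astype(np.uint8)
        k,l,st,ce=cv2.connectedComponentsWithStats(m)
        for i in range(1,k):
            if st[i,4]>60:
                q=l==i;print(n,nm,ce[i].round(),st[i,4],"y",np.percentile(y[q],[2,98]).round(3),"x",np.percentile(x[q],[2,98]).round(3),"z",np.percentile(z[q],[5,95]).round(3))
    return C
E
python3 -c "
from h import *
to(.1,.29);cans();"
```

```text
now xyz disp [0.0011 0.0663 0.1894] t 2.8667 w 0.04606083246245627 F [-0.   0.3 -0.5]
turn [ 0.001  0.001 -0.001] shift [ 0.112 -0.003 -0.336]
top blue [214. 197.] 226 y [0.172 0.196] x [-0.007  0.059] z [0.21  0.227]
top blue [208. 227.] 130 y [0.162 0.195] x [-0.058 -0.035] z [0.211 0.227]
top orange [293. 220.] 290 y [-0.029 -0.002] x [-0.01   0.056] z [0.136 0.157]
top orange [312. 220.] 274 y [-0.069 -0.048] x [-0.004  0.062] z [0.207 0.226]
top orange [322. 223.] 253 y [-0.095 -0.074] x [-0.004  0.062] z [0.21  0.226]
top orange [285. 248.] 126 y [-0.029  0.003] x [-0.062 -0.038] z [0.138 0.157]
top orange [310. 251.] 197 y [-0.094 -0.048] x [-0.056 -0.032] z [0.207 0.226]
```

The first orange can is dropping into the shaft. Next, lift and cross over the blue can to its outer side.

Request:
{"api": "servo_tool", "payload": {
  "rows": [
    [0,0,0,0,0,-0.13,0],
    [0,0,0,0,0,-0.26,0],
    [0,0,0,0.05,0,-0.335,0],
    [0,0,0,0.18,0,-0.335,0],
    [0,0,0,0.31,0,-0.335,0],
    [0,0,0,0.44,0,-0.335,0],
    [0,0,0,0.53,0,-0.335,0],
    [0,0,0,0.53,0,-0.335,0],
    [0,0,0,0.53,0,-0.335,0]
  ]
}}

```text
time_s: 3.67
ee_pos: [0.5924, 0.1923, 0.2889]
ee_rot: [[0.22, 0.976, 0.001], [0.976, -0.22, -0.002], [-0.001, 0.001, -1.0]]
force: [-0.1, -0.5, 0.3]
gripper_width: 0.0461
finger_force: 0.0
```

```bash
python3 -c "
from h import *
to(.222,.188);C=cans();cv2.imwrite('pics/t2.png',cv2.resize(C[0]['color'][110:330,150:350,::-1],None,fx=2.7,fy=2.7))"
```

```text
now xyz disp [0.0004 0.2282 0.2889] t 3.6667 w 0.046123534854085296 F [-0.1 -0.5  0.3]
turn [0.001 0.001 0.001] shift [-0.02  -0.002  0.336]
top blue [219. 199.] 520 y [0.149 0.192] x [-0.007  0.059] z [0.211 0.227]
top blue [211. 228.] 178 y [0.152 0.194] x [-0.058 -0.035] z [0.213 0.227]
top orange [312. 220.] 276 y [-0.069 -0.048] x [-0.004  0.062] z [0.205 0.227]
top orange [288. 221.] 423 y [-0.027  0.019] x [-0.011  0.056] z [0.045 0.064]
top orange [322. 222.] 246 y [-0.095 -0.074] x [-0.004  0.062] z [0.209 0.227]
top orange [276. 246.] 65 y [0.002 0.02 ] x [-0.062 -0.038] z [0.042 0.062]
top orange [286. 249.] 78 y [-0.027 -0.005] x [-0.062 -0.039] z [0.048 0.064]
top orange [305. 249.] 99 y [-0.069 -0.048] x [-0.056 -0.032] z [0.207 0.226]
top orange [315. 252.] 92 y [-0.095 -0.074] x [-0.056 -0.032] z [0.21  0.228]
```

View pics/t2.png

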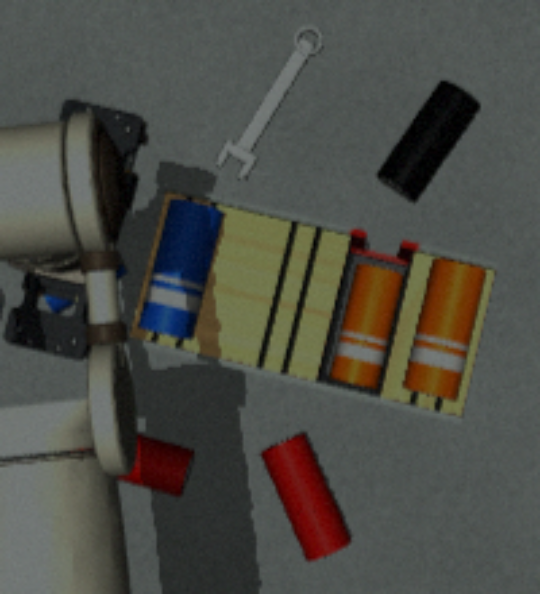

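The first can lies flat at the bottom (top at 62 mm). Next, go down behind the blue can and push.

Request:
{"api": "servo_tool", "payload": {
  "rows": [
    [0.001,0.001,0.001,-0.01,-0.002,0.11,0],
    [0.001,0.001,0.001,-0.015,-0.002,0.22,0],
    [0.001,0.001,0.001,-0.015,-0.002,0.33,0],
    [0.001,0.001,0.001,-0.015,-0.002,0.336,0],
    [0.001,0.001,0.001,-0.015,-0.002,0.336,0]
  ]
}}

```text
time_s: 4.13
ee_pos: [0.5898, 0.1853, 0.1869]
ee_rot: [[0.226, 0.974, -0.004], [0.974, -0.226, 0.001], [-0.0, -0.004, -1.0]]
force: [0.1, 1.2, 0.5]
gripper_width: 0.0457
finger_force: 0.0
```

Request:
{"api": "servo_tool", "payload": {
  "rows": [
    [0,0,0,-0.027,0,0,0],
    [0,0,0,-0.054,0,0,0],
    [0,0,0,-0.081,0,0,0],
    [0,0,0,-0.108,0,0,0],
    [0,0,0,-0.135,0,0,0],
    [0,0,0,-0.162,0,0,0],
    [0,0,0,-0.189,0,0,0],
    [0,0,0,-0.216,0,0,0],
    [0,0,0,-0.243,0,0,0],
    [0,0,0,-0.27,0,0,0]
  ]
}}

```text
time_s: 4.97
ee_pos: [0.5728, 0.1068, 0.1884]
ee_rot: [[0.224, 0.975, 0.0], [0.975, -0.224, 0.001], [0.001, -0.0, -1.0]]
force: [-0.3, 0.4, -0.3]
gripper_width: 0.046
finger_force: 0.0
```

```bash
python3 -c "
from h import *
to(.066,.188);cans()"
```

```text
now xyz disp [1.000e-04 1.405e-01 1.884e-01] t 4.9667 w 0.045995587873261815 F [-0.3  0.4 -0.3]
turn [-0.    -0.001 -0.002] shift [-0.248  0.     0.001]
top blue [255. 206.] 323 y [0.067 0.096] x [-0.007  0.06 ] z [0.212 0.229]
top blue [248. 236.] 91 y [0.07  0.091] x [-0.057 -0.035] z [0.215 0.228]
top orange [312. 220.] 276 y [-0.069 -0.048] x [-0.004  0.062] z [0.206 0.226]
top orange [288. 221.] 426 y [-0.027  0.02 ] x [-0.011  0.056] z [0.044 0.064]
top orange [322. 222.] 251 y [-0.095 -0.074] x [-0.004  0.062] z [0.21  0.227]
top orange [276. 246.] 63 y [0.002 0.02 ] x [-0.062 -0.039] z [0.045 0.064]
top orange [286. 249.] 76 y [-0.027 -0.005] x [-0.062 -0.039] z [0.048 0.065]
top orange [305. 249.] 103 y [-0.069 -0.048] x [-0.056 -0.032] z [0.206 0.227]
top orange [315. 252.] 93 y [-0.095 -0.074] x [-0.056 -0.032] z [0.211 0.226]
```

Request:
{"api": "servo_tool", "payload": {
  "rows": [
    [0,0,0,-0.025,0,0,0],
    [0,0,0,-0.05,0,0,0],
    [0,0,0,-0.075,0,0,0],
    [0,0,0,-0.1,0,0,0],
    [0,0,0,-0.127,0,0,0],
    [0,0,0,-0.154,0,0,0],
    [0,0,0,-0.181,0,0,0],
    [0,0,0,-0.208,0,0,0],
    [0,0,0,-0.235,0,0,0],
    [0,0,0,-0.25,0,0,0]
  ]
}}

```text
time_s: 5.85
ee_pos: [0.5559, 0.0334, 0.1883]
ee_rot: [[0.225, 0.974, -0.0], [0.974, -0.225, 0.001], [0.001, -0.0, -1.0]]
force: [0.2, -0.3, 0.0]
gripper_width: 0.0462
finger_force: 0.0
```

```bash
python3 -c "
from h import *
to(-.122,.29);cans()"
```

```text
now xyz disp [-1.000e-04  6.520e-02  1.883e-01] t 5.85 w 0.04616788789197434 F [ 0.2 -0.3  0. ]
turn [-0.    -0.    -0.002] shift [-0.624  0.003 -0.34 ]
top blue [292. 216.] 145 y [-0.017 -0.003] x [-0.006  0.061] z [0.191 0.202]
top blue [284. 245.] 68 y [-0.017  0.001] x [-0.057 -0.034] z [0.191 0.204]
top orange [312. 220.] 275 y [-0.069 -0.048] x [-0.004  0.062] z [0.205 0.226]
top orange [322. 222.] 252 y [-0.096 -0.074] x [-0.004  0.062] z [0.209 0.227]
top orange [305. 249.] 101 y [-0.069 -0.048] x [-0.055 -0.032] z [0.207 0.225]
top orange [315. 252.] 93 y [-0.095 -0.074] x [-0.055 -0.032] z [0.212 0.227]
```

Blue is dropping in. Next, lift and cross to the short shelf's outer side.

Request:
{"api": "servo_tool", "payload": {
  "rows": [
    [0,0,0,0,0,-0.12,0],
    [0,0,0,0,0,-0.24,0],
    [0,0,-0.001,0,0,-0.36,0],
    [0,0,-0.001,-0.12,0.003,-0.36,0],
    [0,0,-0.001,-0.24,0.003,-0.36,0],
    [0,0,-0.001,-0.37,0.003,-0.36,0],
    [0,0,-0.001,-0.5,0.003,-0.36,0],
    [0,0,-0.001,-0.63,0.003,-0.36,0],
    [0,0,-0.001,-0.64,0.003,-0.36,0],
    [0,0,-0.001,-0.64,0.003,-0.36,0]
  ]
}}

```text
time_s: 6.73
ee_pos: [0.5136, -0.1544, 0.2961]
ee_rot: [[0.226, 0.974, 0.0], [0.974, -0.226, 0.002], [0.002, -0.0, -1.0]]
force: [-0.6, 0.5, 0.1]
gripper_width: 0.046
finger_force: 0.0
```

```bash
python3 -c "
from h import *
to(-.124,.188);C=cans();cans('side');cv2.imwrite('pics/t3.png',cv2.resize(C[0]['color'][110:330,150:350,::-1],None,fx=2.7,fy=2.7))"
```

```text
now xyz disp [ 2.000e-04 -1.273e-01  2.961e-01] t 6.7333 w 0.04604979042440008 F [-0.6  0.5  0.1]
turn [-0.    -0.001 -0.002] shift [ 0.011 -0.001  0.36 ]
top blue [288. 219.] 471 y [-0.027  0.019] x [-0.006  0.059] z [0.095 0.114]
top blue [282. 245.] 162 y [-0.027  0.018] x [-0.056 -0.034] z [0.097 0.115]
top orange [316. 221.] 507 y [-0.091 -0.048] x [-0.005  0.063] z [0.209 0.227]
top orange [306. 250.] 142 y [-0.078 -0.048] x [-0.056 -0.032] z [0.205 0.227]
side orange [302. 210.] 580 y [-0.098 -0.057] x [-0.003  0.064] z [0.193 0.224]
side orange [274. 220.] 267 y [-0.098  0.03 ] x [-0.056 -0.   ] z [0.193 0.225]
```

View pics/t3.png

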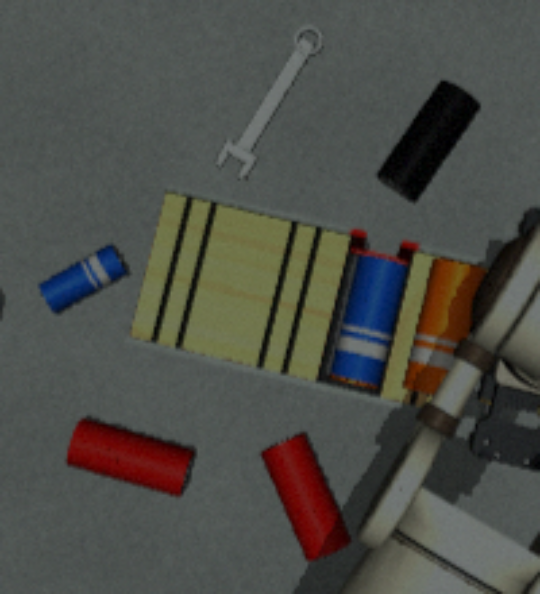

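Blue lies flat in the middle (top at 113 mm). Next, push the last orange can in from the outside.

Request:
{"api": "servo_tool", "payload": {
  "rows": [
    [0,0,0,0,0,0.12,0],
    [0,0,-0.001,0.006,0,0.24,0],
    [0,0,-0.001,0.006,0,0.355,0],
    [0,0,-0.001,0.006,0,0.36,0],
    [0,0,-0.001,0.006,0,0.36,0]
  ]
}}

```text
time_s: 7.25
ee_pos: [0.5137, -0.1487, 0.1868]
ee_rot: [[0.218, 0.976, -0.003], [0.976, -0.218, 0.004], [0.003, -0.004, -1.0]]
force: [-0.1, -0.1, 1.7]
gripper_width: 0.0457
finger_force: 0.0
```

Request:
{"api": "servo_tool", "payload": {
  "rows": [
    [0,0,0,0.025,0,0,0],
    [0,0,0,0.05,0,0,0],
    [0,0,0,0.075,0,0,0],
    [0,0,0,0.1,0,0,0],
    [0,0,0,0.125,0,0,0],
    [0,0,0,0.15,0,0,0],
    [0,0,0,0.175,0,0,0],
    [0,0,0,0.195,0,0,0],
    [0,0,0,0.2,0,0,0]
  ]
}}

```text
time_s: 8.0
ee_pos: [0.5279, -0.0909, 0.1883]
ee_rot: [[0.219, 0.976, 0.0], [0.976, -0.219, 0.002], [0.002, -0.0, -1.0]]
force: [0.1, 0.3, -0.8]
gripper_width: 0.0458
finger_force: 0.0
```

Request:
{"api": "servo_tool", "payload": {
  "rows": [
    [0,0,0,-0.03,0,-0.05,0],
    [0,0,0,-0.1,0,-0.15,0],
    [0,0,0,-0.2,0,-0.25,0],
    [0,0,0,-0.3,0,-0.36,0],
    [0,0,0,-0.42,0,-0.36,0],
    [0,0,0,-0.54,0,-0.36,0],
    [0,0,0,-0.6,0,-0.36,0],
    [0,0,0,-0.6,0,-0.36,0],
    [0,0,0,-0.6,0,-0.36,0]
  ]
}}

```text
time_s: 8.75
ee_pos: [0.4878, -0.2683, 0.2957]
ee_rot: [[0.222, 0.975, -0.0], [0.975, -0.222, 0.002], [0.002, -0.001, -1.0]]
force: [0.0, 1.4, 0.3]
gripper_width: 0.0461
finger_force: 0.0
```

```bash
python3 -c "
from h import *
to(-.2,.29);C=cans();cans('side');cv2.imwrite('pics/t4.png',cv2.resize(C[0]['color'][110:330,150:350,::-1],None,fx=2.7,fy=2.7))"
```

```text
now xyz disp [ 2.000e-04 -2.441e-01  2.957e-01] t 8.75 w 0.04608940598516724 F [0.  1.4 0.3]
turn [-0.    -0.001 -0.   ] shift [ 0.147 -0.001  0.019]
top blue [296. 220.] 76 y [-0.028 -0.02 ] x [-0.006  0.059] z [0.097 0.109]
top orange [285. 215.] 479 y [-0.018  0.028] x [-0.003  0.064] z [0.146 0.163]
top orange [279. 243.] 185 y [-0.017  0.029] x [-0.054 -0.031] z [0.144 0.163]
side orange [281. 210.] 205 y [-0.009  0.031] x [-0.001  0.07 ] z [0.148 0.161]
side orange [256. 219.] 63 y [-0.008  0.031] x [-0.048 -0.029] z [0.149 0.161]
```

View pics/t4.png

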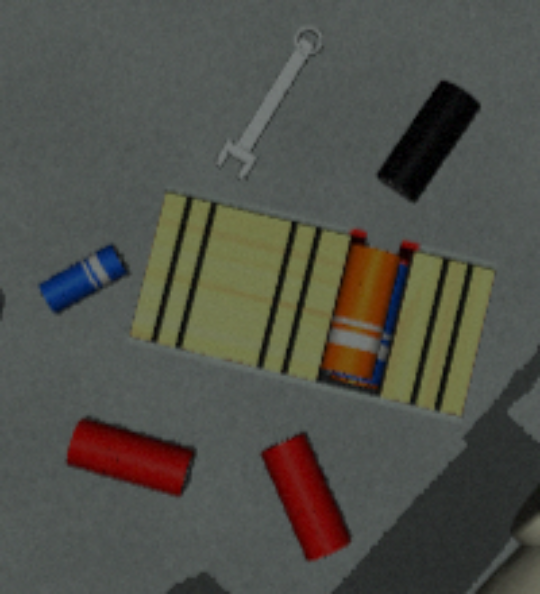

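All three cans lie flat in the shaft: bottom orange, blue, and the top orange's upper side at 162 mm. I'll let them settle and hand in.

Request:
{"api": "servo_tool", "payload": {
  "rows": [
    [0,0,0,0,0,0,0],
    [0,0,0,0,0,0,0],
    [0,0,0,0,0,0,0],
    [0,0,0,0,0,0,0],
    [0,0,0,0,0,0,0],
    [0,0,0,0,0,0,0]
  ]
}}

```text
time_s: 9.35
ee_pos: [0.4882, -0.2678, 0.2961]
ee_rot: [[0.22, 0.976, 0.0], [0.976, -0.22, 0.001], [0.001, 0.0, -1.0]]
force: [-0.4, 1.0, 0.4]
gripper_width: 0.0457
finger_force: 0.0
```

```bash
python3 -c "
from h import *
cans();print(r.hand_in())"
```

```text
top blue [296. 220.] 72 y [-0.028 -0.021] x [-0.005  0.06 ] z [0.093 0.108]
top orange [285. 215.] 473 y [-0.017  0.028] x [-0.003  0.064] z [0.144 0.163]
top orange [279. 243.] 182 y [-0.017  0.028] x [-0.054 -0.031] z [0.144 0.163]
the job is handed in; nothing more can be done
None
```

All three cans are in the dispenser shaft, lying flat in the order orange, blue, orange from the bottom up, and the job was handed in at about 9.4 s (no verdict shown).

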